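# Clip a temperature logger onto the packed tote

### The job

This packed tote is going to the cold store and needs its temperature logger. Press the clear cover of the logger dock at its blue pad until the touch latch clicks, then keep your fingers on it as it springs up, so that it rises gently instead of flying open, until it stands fully open; leave it open for the next tote. Squeeze the green logger's clip to take it off the dock rail, set it right down on the tote's rim at the middle of the long wall that faces the dock, white logger pod on the inside, and let the clip close on the rim; leave the amber logger and everything else where they are.

Things in the scene. Friction and masses are not known exactly. Their poses are not given: they have to be found in the camera images.
- cover_hinge (a point): Middle of the hinge line of the logger dock's clear cover, 26 mm above the bench, on the side away from the tote. On the cover, turns with it; cover shut: x along the hinge, y level from hinge to latch side, z up. The shut cover is a box-like hood 160 mm long in x, reaching 124 mm out in y, flat top 71 mm above the hinge (97 above the bench), open underneath and at the hinge side.
- dock_rail (a point): Grey dock tray, fixed, 160 x 124 mm, 20 mm high; its middle and its yaw. This point: middle of the rail's top edge, 44 mm above the bench. The rail is an upright plate 12 mm thick, 140 mm long in x, parallel to the hinge and 62 mm from it. x along the rail, y to the latch side, z up. Both loggers are clipped on it.
- press_pad (a point): Where to press: top face of the cover, on its blue pad (70 x 24 mm) along the latch-side edge, 110 mm out from the hinge line (14 mm from the edge), at the middle of the cover's length. On the cover and moves with it; z is the top face's outward normal.
- cover (a joint): Cover angle: 0 shut and latched; latch lets go near -0.03 (pressed 3 to 4 mm at the pad, 5 to 10 N); -0.055 hard stop; 1.70 fully open, on its stop, just past upright. Once released, a spring pushes it all the way open and keeps it there (1 to 6 N at the pad); left alone it pops up and flies open at over 4 rad/s. Past the first 0.3 rad keep it below 2.5 rad/s.
- logger_green_mid (a point): Green logger, the one to use: a sprung clip, upright astride the rail, 60 g. This point: middle of its pivot barrel (radius 6 mm), about half-way up; it reaches 38 mm above, 40 mm below. x along the pivot and the edge it sits on, y across the edge towards the pod, z up (tips 0.3 rad about x while squeezed). Fully home, the barrel rests on the edge's top, so this point is 6 mm above it.
- logger_green_grip (a point): Between the green logger's two handles, 25 mm above its pivot: the place to squeeze, along y. Each handle is 24 mm wide in x; they spread upwards to 43 mm over the outer faces at the top. 16 N or more squeezes them parallel, 22 mm over the outer faces; that is the stop and the clip is then fully open.
- logger_green_pod (a point): Centre of the green logger's white pod, 24 x 14 x 28 mm, hung outside one jaw, 17 mm along y from the pivot and 26 mm below; in the dock it is on the latch side of the rail. The jaws grip from 14 to 34 mm below the pivot; fully squeezed they stand 20 mm apart at their tops, 31 mm at their tips.
- logger_green_lever (a joint): Opening of the green clip: 0 closed on a 12 mm edge (the rail and the tote's rim are both 12 mm thick), 0.6 squeezed fully open, -0.3 closed on nothing.
- logger_amber_mid (a point): Amber (orange-handled) logger, the same shape, parked on the same rail 60 to 86 mm from the green one; which of the two is nearer the robot varies. Stays where it is.
- tote_rim (a point): Blue tote with packs in it, 400 x 300 mm, 120 mm high, fixed. This point: top of the rim, middle of the long wall that faces the dock, 120 mm above the bench. x along the wall, y level into the tote, z up. The rim is a solid lip 12 mm thick (6 either side of this point), 24 mm deep; the wall below is thinner, flush inside. Free room inside down to 60 mm above the bench.
- tape_gun_mid (a point): Bystander: grey hand tape dispenser with a roll in it, 260 x 106 x 58 mm, lying flat; centre of its roll.
- tape_roll_mid (a point): Bystander: roll of packing tape, 90 mm across, 48 mm high, lying flat; its centre.
- marker_mid (a point): Bystander: blue marker pen, 132 x 17 mm, lying flat; its middle.

How it is judged:
By the outcome, as a careful person would: the job done as asked, in the order asked, and still so for the second after the job is handed in, with the robot touching nothing.
It also fails if it takes over 51 s, if anything falls off the work surface, if the arm or the gripper's body presses on something with over 40 N, if the wrist force passes 120 N, or if a joint passes its speed limit or range.

### The arm

A 7-joint arm with a two-finger parallel gripper is mounted at the origin on the work surface. World frame = base frame: x ahead of the robot, y to its left, z up, the work surface at z = 0. Lengths are in mm, angles in rad, forces in N, time in s.
With the tool pointing down it reaches from about 425 to 825 mm from the base axis. Payload 3.6 kg.
Tool frame: the origin (TCP) lies at the very end of the fingers, on their centre line; the grasp point (between the pads) lies 19 mm behind it; z points along the fingers, y is the direction in which the jaws open and shut (so a half turn about z gives the same grasp; the last joint's range is limited). The gripper opens to 85 mm and grips with 20 to 120 N. Pads are 22 mm wide; open, the fingers measure 114 mm over their backs; the gripper's body (76 mm by 85 mm) begins 54 mm behind the grasp point. The pads swing forward as they close: fully open they stand 13 mm farther back than shut.
Start: joints at [-1.242, 0.615, -0.013, 1.423, 0.008, 1.103, -0.04], TCP at [225.778, 609.497, 231.297] pointing down, gripper open.
Joint ranges: [-3.12, 3.12], [-0.3, 2.06], [-1.34, 1.32], [0.26, 2.42], [-1.36, 4.5], [0.01, 1.98], [-2.84, 2.84]. Speed limits (rad/s): [2.79, 2.79, 3.14, 3.14, 3.14, 3.14, 3.14].

### API

Orientations are given as a unit quaternion [x, y, z, w].
In Python, from rig import r gives the robot as it stands. The module is installed in compiled form; this text tells all that it offers.
- The arm moves only by the tool apply_moves, never from a script. Its argument "plan" is a list of rows, each a list of 6 numbers: the shift along the tool's x, y, z in cm, then the turn, a rotation vector about the tool's x, y, z in rad. In form: [[tx, ty, tz, wx, wy, wz], ...]. A call has 1 to 12 rows; each row shifts and turns the commanded pose from where the row before left it, along the tool's axes as they then stand; what a row does not reach is not made up. A row lasts 1/8 s, in which the tool goes at most 62.5 mm and 10.7 degrees, less where a joint would pass 70% of its speed; a pose out of reach is approached as far as the arm can. A call with a gripper value outside its range is refused whole. "jaw" is the closure, from 0 (fully open) to 1 (shut), set as the call begins (left out, the last holds). The fingers move at their own pace and stop on an object; "grip_force" is the grip in N (left out, the last holds). Time passes only in rows, so rows that do not move let the fingers close. It gives the time, the measured TCP pose, the force and the opening at its end, in the units of the state.
- r.get_state(): the state, without advancing time (a new reading comes with each control period).
- r.read_camera(name): name is "side" or "top"; returns the picture (420x560x3 uint8, red, green, blue); there is no depth.
- r.camera_info(name): a dict with "fx", "fy", "cx", "cy" (pixels), "R" (3x3) and "t" (3): a world point X has camera coordinates R X + t. Camera axes: x right, y down, z forward; pixel columns grow to the right and rows downward; lengths in mm; the calibration is good to about 2 mm. A picture is of the moment at which its call begins. camera_info takes no time and is no camera call.
- r.hand_in(): hands the job in, once; it reports no verdict.
The state is a dict: "clock": time; "joints": joint angles; "dq": joint speeds; "effort": joint torques, N m; "tcp_pos": TCP position; "tcp_rot": TCP orientation; "contact_force": force on the tool from outside, world axes, zero at the start; "moment": the same for the moment, N m; "width": finger opening in mm.
Only numpy, scipy, OpenCV 4.12 (cv2) and the standard library are available. Lean on these libraries where they do the work, as an engineer would, in place of code of your own. Each camera call takes 0.05 s, during which the arm holds its last target.

## Working session

There is one attempt and no reset: what is moved stays moved. The work goes in short steps, Python scripts to look and compute and a tool call to move; the robot and the scene stay as the last step left them, time stands still between calls to the robot, and variables do not carry over. Pictures are saved under pics/ and viewed, and the job is handed in when it is done.

Besides the shell and the picture viewer there is one more tool, called after "Request:" as a command line: name --pt "numbers of a row" for each row, then --argument value for the rest. apply_moves: Moves the arm, as the interface text tells. Its arguments: {"type":"object","properties":{"plan":{"type":"array"},"jaw":{"type":"number"},"grip_force":{"type":"number"}},"required":["plan"]}

```bash
mkdir -p pics; python3 - <<'E'
from rig import r
import cv2
for n in("side","top"):
    im=r.read_camera(n); cv2.imwrite(f"pics/{n}0.png",im[:,:,::-1]); i=r.camera_info(n); print(n,i)
print(r.get_state())
E
```

```text
side {'fx': 540.8387384142156, 'fy': 540.8387384142156, 'cx': 285.9762839553681, 'cy': 208.67969485516818, 'R': array([[ 0.99574646, -0.08918185,  0.02314263],
       [-0.03954479, -0.64054251, -0.76690384],
       [ 0.08321774,  0.76272662, -0.64134461]]), 't': array([-573.04510252,   30.41712653, 1239.29622471])}
top {'fx': 540.4953230443239, 'fy': 540.4953230443239, 'cx': 274.99728839893936, 'cy': 212.05638079364422, 'R': array([[ 0.00140275, -0.99986943,  0.01609824],
       [-0.9931289 , -0.00327671, -0.11697974],
       [ 0.11701721, -0.01582354, -0.99300382]]), 't': array([-122.03171869,  552.01567983, 1161.482146  ])}
{'clock': 0.1, 'joints': array([-1.24252882,  0.61579018, -0.01262462,  1.42475457,  0.00810738,
        1.10341968, -0.04036434]), 'dq': array([ 1.32851636e-03, -1.37096033e-03, -7.27781709e-04, -3.90132275e-03,
        4.79957842e-04, -9.47593173e-04, -4.04355753e-05]), 'effort': array([ 1.58362636e-03, -4.70384753e+01,  2.60328669e-01, -1.71571630e+01,
        1.01762530e-02,  5.93479781e-03,  1.79865646e-05]), 'tcp_pos': array([225.53648926, 608.8723076 , 230.26968465]), 'tcp_rot': array([ 1.76400135e-01,  9.84317858e-01, -1.14521994e-03, -1.89398147e-04]), 'contact_force': array([-0.06113882, -0.16596518,  1.39504741]), 'moment': array([ 0.02879121,  0.05633992, -0.02808501]), 'width': 85.23012649405099}
```

View pics/side0.png

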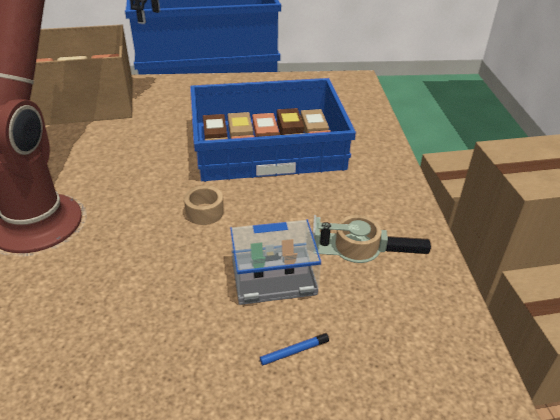

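View pics/top0.png

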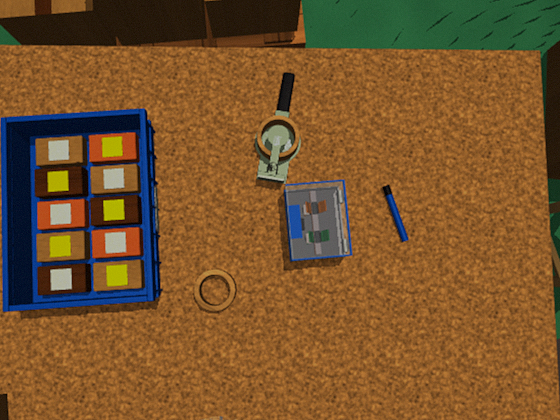

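The cover is shut, with its blue pad on the tote side. Green is nearer the robot and amber farther. I'll enlarge to measure.

```bash
python3 - <<'E'
import cv2
a=cv2.imread("pics/top0.png"); s=cv2.imread("pics/side0.png")
c=a[170:275,270:370]; cv2.imwrite("pics/c1.png",cv2.resize(c,None,fx=5.7,fy=5.7,interpolation=cv2.INTER_CUBIC))
c=s[215:310,220:330]; cv2.imwrite("pics/c2.png",cv2.resize(c,None,fx=6,fy=6,interpolation=cv2.INTER_CUBIC))
c=a[100:320,100:170]; cv2.imwrite("pics/c3.png",cv2.resize(c,None,fx=2.7,fy=2.7,interpolation=cv2.INTER_CUBIC))
c=s[75:180,180:360]; cv2.imwrite("pics/c4.png",cv2.resize(c,None,fx=4,fy=4,interpolation=cv2.INTER_CUBIC))
E
```

```text
(no output)
```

View pics/c1.png

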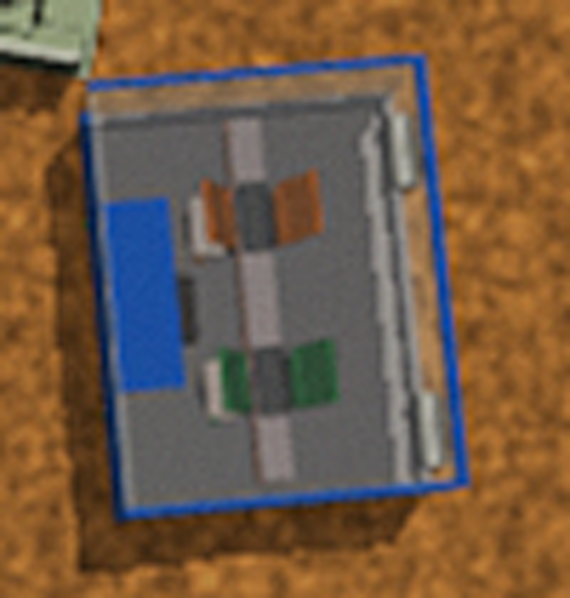

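View pics/c2.png

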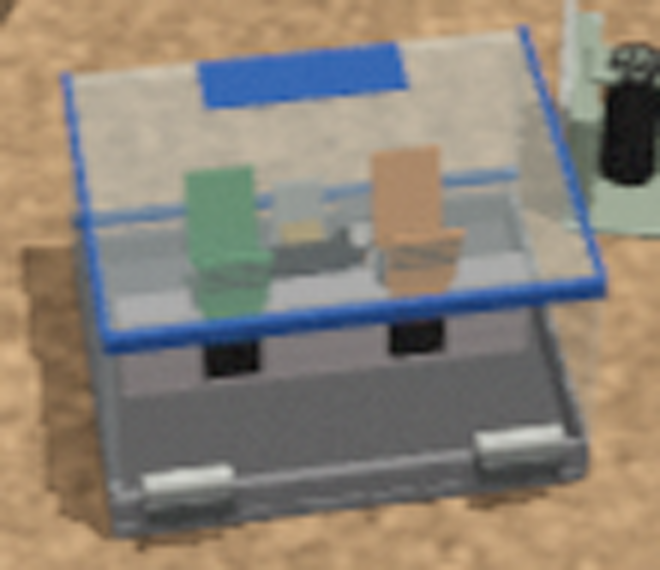

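View pics/c3.png

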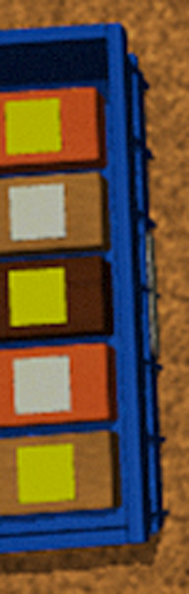

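View pics/c4.png

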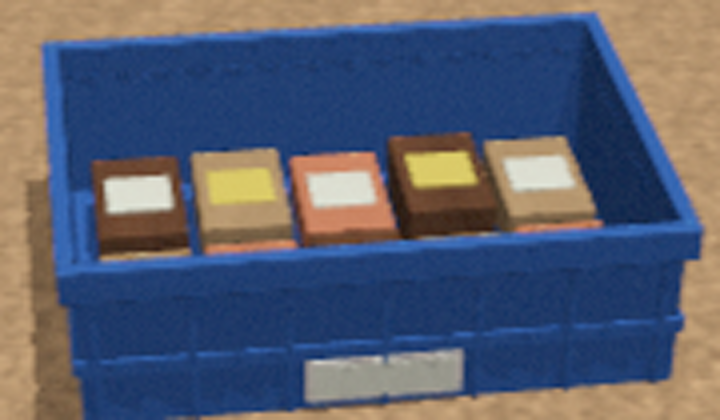

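```bash
cat > h.py <<'E'
import numpy as np,cv2
from rig import r
I={n:r.camera_info(n) for n in("side","top")}
def back(n,uv,z):
    i=I[n];d=np.array([(uv[0]-i['cx'])/i['fx'],(uv[1]-i['cy'])/i['fy'],1]);R=i['R'];c=-R.T@i['t'];w=R.T@d
    return c+w*(z-c[2])/w[2]
def proj(n,X):
    i=I[n];p=i['R']@np.asarray(X,float)+i['t'];return np.array([i['fx']*p[0]/p[2]+i['cx'],i['fy']*p[1]/p[2]+i['cy']])
def crop(n,uv,o,f,z): return back(n,[(uv[0]+.5)/f-.5+o[0],(uv[1]+.5)/f-.5+o[1]],z)
def save(n,im,box,f,name):
    x,y,w,h=box;cv2.imwrite("pics/"+name,cv2.resize(im[y:y+h,x:x+w],None,fx=f,fy=f,interpolation=cv2.INTER_CUBIC))
E
python3 - <<'E'
from h import *
np.set_printoptions(precision=1,suppress=True)
T=lambda u,z:crop("top",u,(270,170),5.7,z); S=lambda u,z:crop("side",u,(220,215),6,z)
print("cover corners top");c=[T(u,97) for u in((90,85),(422,60),(463,485),(122,517))];[print(x) for x in c]
print("side");s=[S(u,97) for u in((68,76),(523,30),(603,290),(108,345))];[print(x) for x in s]
print("pad",T((145,295),97),S((302,75),97))
print("rail ends",T((243,120),44),T((277,478),44), "tray hinges",T((402,150),26),T((430,428),26),S((188,478),28),S((520,442),28))
print("green pivot",T((270,378),50),"amber",T((255,215),50))
a=cv2.imread("pics/top0.png"); s=cv2.imread("pics/side0.png")
save("",a,(120,100,45,60),10,"d1.png");save("",a,(120,250,45,60),10,"d2.png")
save("",s,(185,110,50,40),10,"d3.png");save("",s,(320,100,45,40),10,"d4.png")
m=np.hstack([cv2.imread(f"pics/d{k}.png") [:400,:400]for k in(1,2)]);cv2.imwrite("pics/m1.png",m)
m=np.hstack([cv2.imread(f"pics/d{k}.png") [:400,:400]for k in(3,4)]);cv2.imwrite("pics/m2.png",m)
cv2.imwrite("pics/d2b.png",cv2.imread("pics/d2.png"))
E
```

```text
cover corners top
[ 603.3 -141.5   97. ]
[ 613.2 -264.5   97. ]
[ 456.2 -277.4   97. ]
[ 444.3 -153.    97. ]
side
[ 447.3 -155.    97. ]
[ 603.8 -141.2   97. ]
[ 614.2 -267.    97. ]
[ 458.1 -280.2   97. ]
pad [ 525.4 -161.6   97. ] [ 526.2 -159.5   97. ]
rail ends [ 598.8 -202.5   44. ] [ 460.7 -214.6   44. ] tray hinges [ 590.  -266.5   26. ] [ 481. -276.   26.] [ 481.7 -275.5   28. ] [ 591.  -267.5   28. ]
green pivot [ 498.5 -211.7   50. ] amber [ 561.1 -206.4   50. ]
```

View pics/d1.png

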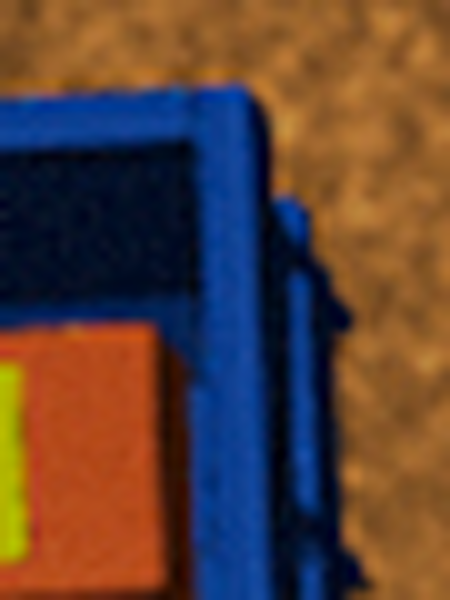

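View pics/d2.png

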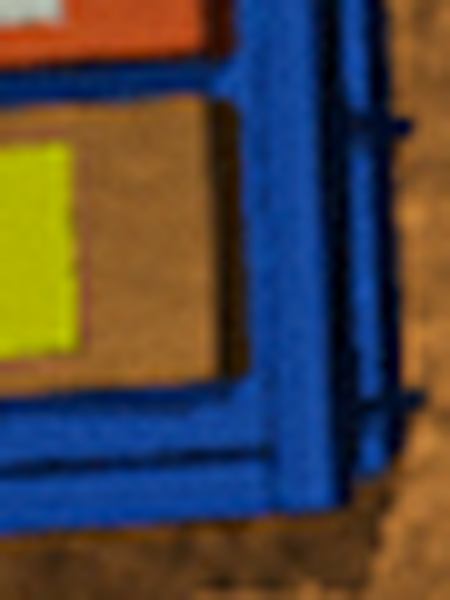

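View pics/m2.png

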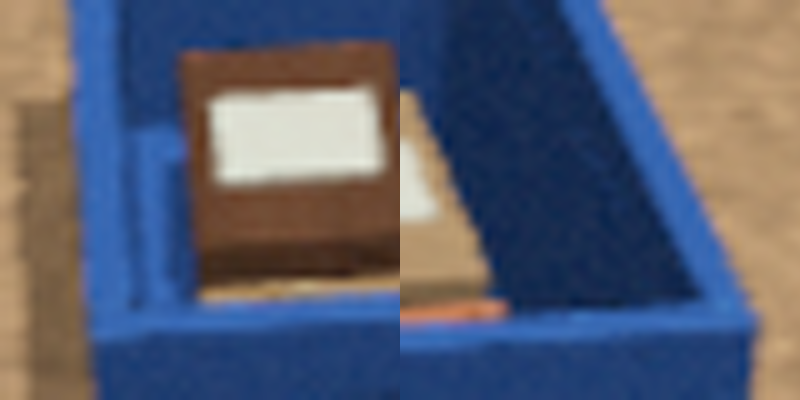

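```bash
python3 - <<'E'
from h import *
np.set_printoptions(precision=2,suppress=True)
A=crop("top",(253,90),(120,100),10,120);B=crop("top",(333,510),(120,250),10,120)
C=crop("side",(355,325),(320,100),10,120);D=crop("side",(92,336),(185,110),10,120)
print(A,B,C,D,(A+B)/2,(C+D)/2, np.linalg.norm(A-B),np.linalg.norm(C-D),np.arctan2(*(A-B)[1::-1]),np.arctan2(*(C-D)[1::-1]))
A=crop("top",(197,140),(120,100),10,120);B=crop("top",(255,455),(120,250),10,120);print("inner",A,B,(A+B)/2)
P=np.array([[603.3,-141.5],[613.2,-264.5],[456.2,-277.4],[444.3,-153]]);Q=np.array([[603.8,-141.2],[614.2,-267],[458.1,-280.2],[447.3,-155]])
for p in(P,Q):
  print(p.mean(0),np.arctan2(*(p[0]-p[3])[::-1]),np.arctan2(*(p[1]-p[2])[::-1]),np.arctan2((p[0]-p[1])[0],(p[0]-p[1])[1]))
E
```

```text
[758.84 152.77 120.  ] [362.78 125.13 120.  ] [758.75 154.03 120.  ] [363.34 125.   120.  ] [560.81 138.95 120.  ] [561.05 139.52 120.  ] 397.0260610365706 396.47335341823157 0.06967487267665638 0.07328997992122545
inner [748.03 164.09 120.  ] [373.66 141.02 120.  ] [560.84 152.55 120.  ]
[ 529.25 -209.1 ] 0.07220131929583756 0.08198144538752389 -0.0803146696603254
[ 530.85 -210.85] 0.08795142842858993 0.08436048488901907 -0.08248333724651769
```

```bash
cat >> h.py <<'E'
from scipy.spatial.transform import Rotation as Ro
def down(yaw,tilt=0.):
    # tool y along azimuth yaw+90deg, z down; tilt>0 swings tool z towards that y
    ex=np.array([np.cos(yaw),np.sin(yaw),0])
    y=np.array([-ex[1],ex[0],0]);z=np.array([0,0,-1.]);x=np.cross(y,z)
    return Ro.from_rotvec(ex*tilt)*Ro.from_matrix(np.c_[x,y,z])
def rows(p,R,wps):
    """wps: list of (pos,Rot,n)"""
    out=[]
    for q,Q,n in wps:
        dv=(R.inv()*Q).as_rotvec()/n; dp=(np.asarray(q)-p)/n
        for k in range(n):
            t=R.inv().apply(dp)/10
            row=[round(float(v),2) for v in t]+[round(float(v),3) for v in dv]
            p=p+R.apply(np.array(row[:3])*10); R=R*Ro.from_rotvec(row[3:]); out.append(row)
            if k<n-1: dp=(np.asarray(q)-p)/(n-k-1)
    print("[" + ",".join("["+",".join(f"{v:g}" for v in x)+"]" for x in out)+"]"); print(len(out),"end",p.round(1))
    return p,R
def cur():
    s=r.get_state();return s['tcp_pos'],Ro.from_quat(s['tcp_rot'])
E
python3 - <<'E'
from h import *
p,R=cur()
rows(p,R,[((500,200,220),down(.083),9)])
E
```

```text
[[-4.44,-3.2,0.12,-0,-0,-0.049],[-4.28,-3.41,0.12,-0,-0,-0.049],[-4.1,-3.62,0.12,-0,-0,-0.049],[-3.92,-3.82,0.12,-0,-0,-0.049],[-3.73,-4,0.12,-0,-0,-0.049],[-3.53,-4.18,0.12,-0,-0,-0.049],[-3.32,-4.35,0.13,-0,-0,-0.049],[-3.1,-4.51,0.12,-0,-0,-0.049],[-2.87,-4.66,0.13,-0,-0,-0.049]]
9 end [500. 200. 220.]
```

Request:
apply_moves --pt "-4.4 -3.2 0.1 0 0 -0.049" --pt "-4.3 -3.4 0.1 0 0 -0.049" --pt "-4.1 -3.6 0.1 0 0 -0.049" --pt "-3.9 -3.8 0.1 0 0 -0.049" --pt "-3.7 -4 0.1 0 0 -0.049" --pt "-3.5 -4.2 0.1 0 0 -0.049" --pt "-3.3 -4.4 0.1 0 0 -0.049" --pt "-3.1 -4.5 0.1 0 0 -0.049" --pt "-2.9 -4.7 0.1 0 0 -0.049" --jaw 1 --grip_force 30

```text
clock: 1.23
tcp_pos: [500.0, 198.7, 222.0]
tcp_rot: [-0.044, 0.999, -0.0, -0.0]
contact_force: [0.3, 1.2, -0.4]
width: 0.0
```

```bash
python3 - <<'E'
from h import *
p,R=cur()
p,R=rows(p,R,[((526,-161,130),down(.083),8)])
print(r.get_state()['joints'].round(2))
E
```

```text
[[0.07,-4.51,1.15,-0,-0,0.001],[0.07,-4.51,1.15,-0,-0,0.001],[0.06,-4.51,1.15,-0,-0,0.001],[0.06,-4.51,1.15,-0,-0,0.001],[0.05,-4.51,1.15,-0,-0,0.001],[0.05,-4.5,1.15,-0,-0,0.001],[0.04,-4.51,1.15,-0,-0,0.001],[0.04,-4.5,1.15,-0,-0,0.001]]
8 end [ 526. -161.  130.]
[-0.36  0.45 -0.09  1.76  0.05  0.93  1.19]
```

Request:
apply_moves --pt "0.05 -4.5 1.15 0 0 0" --pt "0.05 -4.5 1.15 0 0 0" --pt "0.05 -4.5 1.15 0 0 0" --pt "0.05 -4.5 1.15 0 0 0" --pt "0.05 -4.5 1.15 0 0 0" --pt "0.05 -4.5 1.15 0 0 0" --pt "0.05 -4.5 1.15 0 0 0" --pt "0.05 -4.5 1.15 0 0 0" --pt "0 0 0 0 0 0" --pt "0 0 0 0 0 0"

```text
clock: 2.48
tcp_pos: [526.2, -158.0, 130.0]
tcp_rot: [-0.043, 0.999, 0.001, -0.0]
contact_force: [0.1, 0.3, -0.2]
width: -0.1
```

```bash
python3 - <<'E'
from h import *
a=r.read_camera("top")[:,:,::-1];s=r.read_camera("side")[:,:,::-1]
save("",a,(250,150,130,130),4.5,"e1.png");save("",s,(200,150,150,150),4,"e2.png")
st=r.get_state();print(st['joints'].round(2),st['tcp_pos'],st['contact_force'])
print(proj("top",st['tcp_pos']),proj("side",st['tcp_pos']))
E
```

```text
[ 0.3   0.58 -0.07  1.83  0.06  0.73  1.86] [ 526.67699907 -156.80170826  130.44293041] [0.16196454 0.35028686 0.55700494]
[293.53294772 219.06473466] [270.14698163 213.68344314]
```

View pics/e2.png

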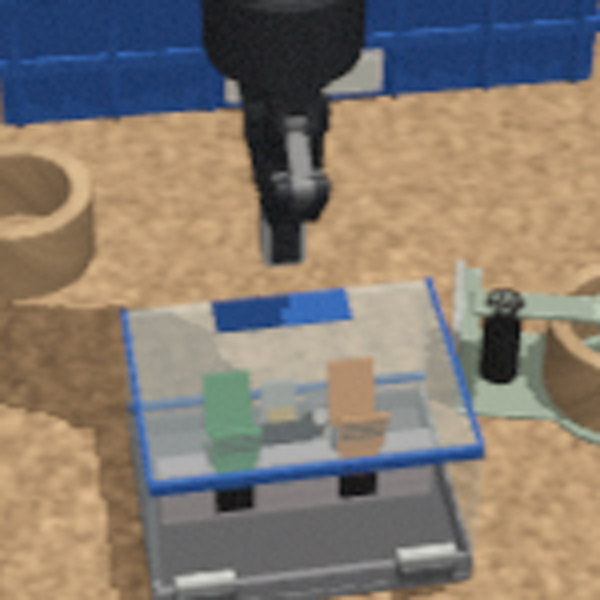

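Tip at crop (282,262), 30 mm above the pad's centre and a few mm towards the tote. I'll descend and press in small steps.

Request:
apply_moves --pt "0 -0.2 0.9 0 0 0" --pt "0 -0.15 0.9 0 0 0" --pt "0 0 0.9 0 0 0" --pt "0 0 0.3 0 0 0" --pt "0 0 0.2 0 0 0" --pt "0 0 0.1 0 0 0" --pt "0 0 0 0 0 0"

```text
clock: 3.45
tcp_pos: [526.9, -162.3, 97.5]
tcp_rot: [-0.043, 0.999, -0.0, 0.0]
contact_force: [0.7, -0.7, -0.6]
width: -0.2
```

Request:
apply_moves --pt "0 0 0.2 0 0 0" --pt "0 0 0.15 0 0 0" --pt "0 0 0.1 0 0 0" --pt "0 0 0 0 0 0"

```text
clock: 3.95
tcp_pos: [526.8, -160.4, 94.2]
tcp_rot: [-0.044, 0.999, 0.001, 0.0]
contact_force: [-2.0, 4.7, 8.2]
width: 0.2
```

Request:
apply_moves --pt "0 0 0.1 0 0 0" --pt "0 0 0.1 0 0 0" --pt "0 0 0 0 0 0"

```text
clock: 4.32
tcp_pos: [526.7, -159.3, 92.2]
tcp_rot: [-0.044, 0.999, 0.002, -0.0]
contact_force: [-3.6, 5.4, 10.3]
width: 0.1
```

```bash
cat >> h.py <<'E'
H=np.array([535.,-270.8,26.]);YAW=.083
def cov(th,tau,w):
    ey=np.array([-np.sin(YAW),np.cos(YAW),0]);ez=np.array([0,0,1.])
    c=H+ey*(110*np.cos(th)-71*np.sin(th))+ez*(110*np.sin(th)+71*np.cos(th))
    s=ey*np.cos(tau)+ez*np.sin(tau)
    return c-w*s,down(YAW,tau)
def path(ths):
    return [cov(t,min(.7,max(0,.5*(t-.1))),8*np.clip((t-.1)/.4,0,1)) for t in ths]
E
python3 - <<'E'
from h import *
print(cov(0,0,0)[0])
p=np.array([526,-162,91.]);R=down(YAW)
w=path([-.02,0.0,.03,.06,.1]);p,R=rows(p,R,[(a,b,1) for a,b in w])
w=path(np.arange(.15,1.76,.05));p,R=rows(p,R,[(a,b,1) for a,b in w])
E
```

```text
[ 525.88047915 -161.17867753   97.        ]
[[0.01,0.22,-0.38,0,0,0],[-0,-0.14,-0.22,0,0,0],[-0,-0.22,-0.33,0,0,0],[-0,-0.22,-0.32,0,0,0],[-0,-0.32,-0.41,0,0,0]]
5 end [ 526.5 -168.8  107.6]
[[-0,-0.52,-0.5,-0.025,-0,0],[-0,-0.53,-0.49,-0.025,-0,-0],[-0,-0.55,-0.47,-0.025,-0,-0],[-0,-0.56,-0.46,-0.025,-0,-0],[-0,-0.57,-0.44,-0.025,0,-0],[-0,-0.58,-0.43,-0.025,0,-0],[-0,-0.59,-0.42,-0.025,0,-0],[-0,-0.6,-0.4,-0.025,0,-0],[-0,-0.51,-0.39,-0.025,0,-0],[-0,-0.52,-0.37,-0.025,0,-0],[-0,-0.53,-0.36,-0.025,0,-0],[-0,-0.54,-0.35,-0.025,0,0],[-0,-0.55,-0.34,-0.025,-0,-0],[-0,-0.56,-0.32,-0.025,0,-0],[-0,-0.57,-0.3,-0.025,0,-0],[-0,-0.57,-0.3,-0.025,0,0],[-0,-0.59,-0.27,-0.025,0,0],[-0,-0.59,-0.27,-0.025,-0,0],[-0,-0.59,-0.25,-0.025,0,0],[-0,-0.61,-0.23,-0.025,0,-0],[-0,-0.61,-0.22,-0.025,0,-0],[-0,-0.61,-0.2,-0.025,0,0],[-0,-0.62,-0.19,-0.025,0,0],[-0,-0.63,-0.17,-0.025,-0,-0],[-0,-0.63,-0.16,-0.025,0,0],[-0,-0.63,-0.14,-0.025,0,-0],[-0,-0.64,-0.12,-0.025,0,-0],[-0,-0.64,-0.11,-0.025,-0,-0],[-0,-0.65,-0.11,0,-0,0],[-0,-0.65,-0.08,0,-0,0],[-0,-0.65,-0.05,0,-0,0],[-0,-0.65,-0.01,0,-0,0],[-0,-0.66,0.01,0,-0,0]]
33 end [ 542.9 -366.1  116.4]
```

Request:
apply_moves --pt "0 0.1 -0.2 0 0 0" --pt "0 0 -0.2 0 0 0" --pt "0 -0.1 -0.2 0 0 0" --pt "0 -0.1 -0.2 0 0 0" --pt "0 -0.1 -0.1 0 0 0" --pt "0 0 0 0 0 0"

```text
clock: 5.08
tcp_pos: [527.2, -164.2, 100.1]
tcp_rot: [-0.043, 0.999, 0.0, 0.0]
contact_force: [-0.7, 1.0, 5.3]
width: 0.6
```

It has released: 5 N of spring is still pushing up at z = 100. I'll follow the arc.

Request:
apply_moves --pt "0 -0.2 -0.35 0 0 0" --pt "0 -0.2 -0.35 0 0 0" --pt "0 -0.5 -0.5 -0.025 0 0" --pt "0 -0.5 -0.5 -0.025 0 0" --pt "0 -0.55 -0.47 -0.025 0 0" --pt "0 -0.56 -0.46 -0.025 0 0" --pt "0 -0.57 -0.44 -0.025 0 0" --pt "0 -0.58 -0.43 -0.025 0 0" --pt "0 -0.59 -0.42 -0.025 0 0" --pt "0 -0.6 -0.4 -0.025 0 0"

```text
clock: 6.32
tcp_pos: [531.4, -215.8, 139.1]
tcp_rot: [-0.043, 0.994, 0.101, -0.004]
contact_force: [0.4, 0.5, 2.0]
width: 0.3
```

```bash
python3 - <<'E'
from h import *
a=r.read_camera("top")[:,:,::-1];s=r.read_camera("side")[:,:,::-1]
save("",s,(200,130,150,180),3.3,"f2.png")
st=r.get_state();print(st['joints'].round(2),st['tcp_pos'],st['contact_force']); print(path([.5])[0][0])
E
```

```text
[ 0.56  0.66 -0.2   1.67 -0.07  0.92  2.1 ] [ 531.4527389  -217.86478874  138.9234697 ] [-0.04440401 -0.19164793  1.64816308]
[ 530.46889676 -216.33381287  139.45581649]
```

View pics/f2.png

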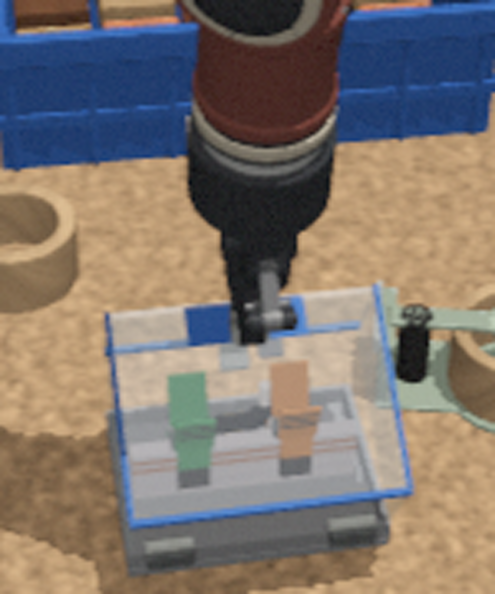

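The cover is rising against the fingers, which are on the pad at crop (255,325).

Request:
apply_moves --pt "0 -0.5 -0.39 -0.025 0 0" --pt "0 -0.52 -0.37 -0.025 0 0" --pt "0 -0.53 -0.36 -0.025 0 0" --pt "0 -0.54 -0.35 -0.025 0 0" --pt "0 -0.55 -0.34 -0.025 0 0" --pt "0 -0.56 -0.32 -0.025 0 0" --pt "0 -0.57 -0.3 -0.025 0 0" --pt "0 -0.57 -0.3 -0.025 0 0" --pt "0 -0.59 -0.27 -0.025 0 0" --pt "0 -0.59 -0.27 -0.025 0 0"

```text
clock: 7.68
tcp_pos: [536.8, -277.7, 152.7]
tcp_rot: [-0.042, 0.974, 0.224, -0.009]
contact_force: [1.2, -0.5, 1.2]
width: 0.2
```

```bash
python3 - <<'E'
from h import *
s=r.read_camera("side")[:,:,::-1]
save("",s,(200,130,150,180),3.3,"f3.png")
st=r.get_state();print(st['joints'].round(2),st['tcp_pos'],st['contact_force']); print(path([1.])[0][0])
E
```

```text
[ 0.76  0.79 -0.27  1.42 -0.18  1.22  2.28] [ 536.55115923 -279.89458813  152.00370218] [ 0.76906652 -3.42020374  2.47734633]
[ 535.62300944 -278.28889335  153.44354777]
```

View pics/f3.png

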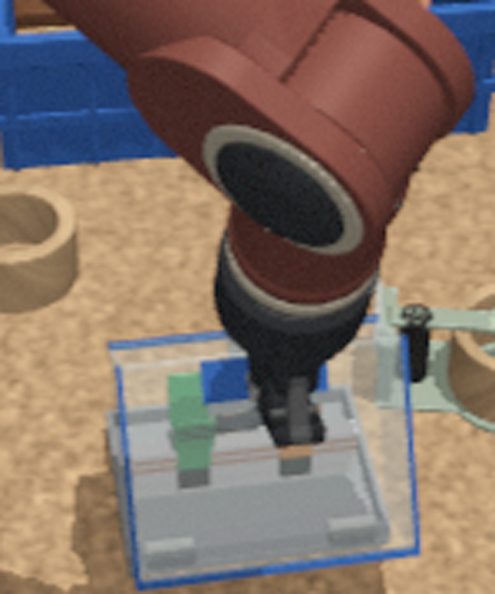

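Request:
apply_moves --pt "0 -0.59 -0.25 -0.025 0 0" --pt "0 -0.61 -0.23 -0.025 0 0" --pt "0 -0.61 -0.22 -0.025 0 0" --pt "0 -0.61 -0.2 -0.025 0 0" --pt "0 -0.62 -0.19 -0.025 0 0" --pt "0 -0.63 -0.17 -0.025 0 0" --pt "0 -0.63 -0.16 -0.025 0 0" --pt "0 -0.63 -0.14 -0.025 0 0"

```text
clock: 8.72
tcp_pos: [540.8, -327.4, 140.6]
tcp_rot: [-0.041, 0.946, 0.32, -0.014]
contact_force: [0.1, -1.4, -0.4]
width: 0.1
```

```bash
python3 - <<'E'
from h import *
s=r.read_camera("side")[:,:,::-1]
save("",s,(200,130,150,180),3.3,"f4.png")
st=r.get_state();print(st['joints'].round(2),st['tcp_pos'],st['contact_force']); print(path([1.4])[0][0])
E
```

```text
[ 0.85  0.95 -0.3   1.19 -0.24  1.46  2.35] [ 540.52095751 -329.14156035  139.44800828] [ 0.76637921 -4.44543032  1.26077212]
[ 539.77856389 -328.24079117  141.6256462 ]
```

View pics/f4.png

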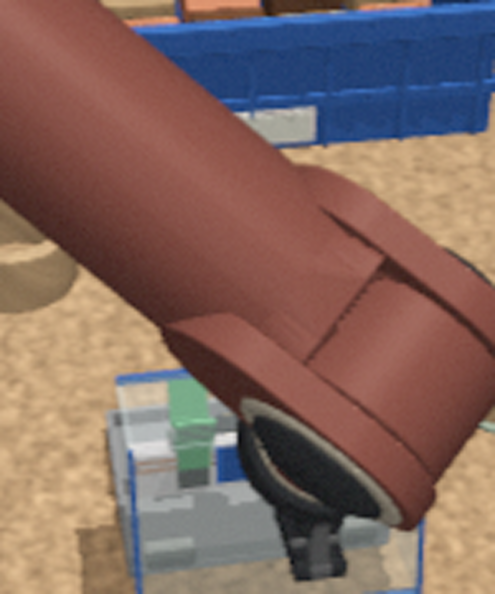

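Request:
apply_moves --pt "0 -0.63 -0.12 -0.025 0 0" --pt "0 -0.64 -0.11 -0.025 0 0" --pt "0 -0.64 -0.11 0 0 0" --pt "0 -0.64 -0.1 0 0 0" --pt "0 -0.65 -0.08 0 0 0" --pt "0 -0.65 -0.05 0 0 0" --pt "0 -0.65 -0.01 0 0 0" --pt "0 -0.5 0 0 0 0"

```text
clock: 9.78
tcp_pos: [544.6, -368.8, 113.6]
tcp_rot: [-0.041, 0.938, 0.343, -0.015]
contact_force: [-0.3, 0.5, 0.4]
width: -0.2
```

```bash
python3 - <<'E'
from h import *
s=r.read_camera("side")[:,:,::-1];a=r.read_camera("top")[:,:,::-1]
save("",s,(200,130,150,180),3.3,"f5.png");save("",a,(230,130,160,180),3.3,"f6.png")
st=r.get_state();print(st['joints'].round(2),st['tcp_pos'],st['contact_force']); print(path([1.7])[0][0])
E
```

```text
[ 0.88  1.06 -0.3   1.05 -0.23  1.56  2.38] [ 544.32592667 -369.14406802  113.09108767] [-0.45262296 -0.24671679  0.66600379]
[ 542.51944565 -361.18759715  120.78142856]
```

View pics/f5.png

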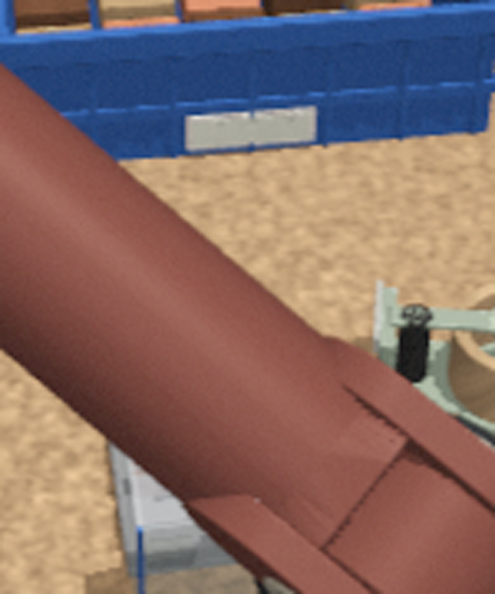

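View pics/f6.png

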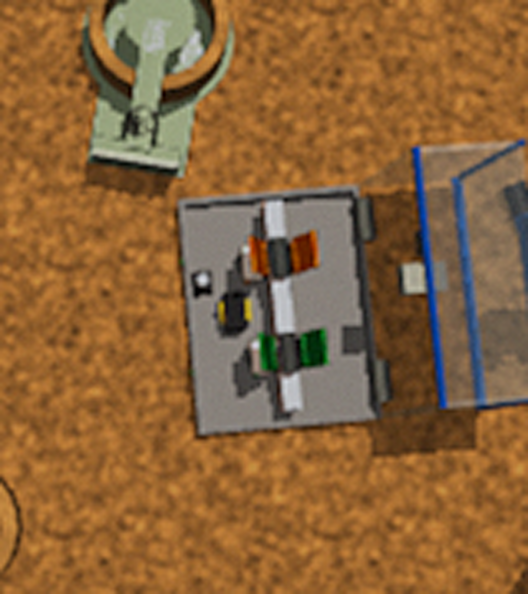

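Cover is at its stop, with no contact force left. I'll back off, rise over it and look at the green logger.

```bash
python3 - <<'E'
from h import *
p,R=cur()
q=p+np.array([0,-20,5]); q2=np.array([535,-385,205])
p,R=rows(p,R,[(q,down(YAW,.68),1),(q2,down(YAW,.4),4),((510,-215,215),down(YAW,0),7)])
E
```

```text
[[0.17,-1.2,-1.67,0.021,-0.003,0.002],[0.22,1.46,-1.61,0.07,0,-0],[0.23,1.34,-1.71,0.07,0,-0],[0.22,1.22,-1.8,0.07,0,-0],[0.23,1.1,-1.88,0.07,0,-0],[0.15,2.31,0.82,0.057,0,-0],[0.16,2.36,0.69,0.057,0,-0],[0.15,2.39,0.55,0.057,0,-0],[0.16,2.42,0.42,0.057,0,-0],[0.15,2.44,0.28,0.057,0,-0],[0.16,2.45,0.14,0.057,0,-0],[0.15,2.45,-0.01,0.057,0,-0]]
12 end [ 510. -215.  215.]
```

Request:
apply_moves --pt "0.15 -1.2 -1.7 0.02 0 0" --pt "0.2 1.4 -1.65 0.07 0 0" --pt "0.2 1.3 -1.75 0.07 0 0" --pt "0.2 1.2 -1.8 0.07 0 0" --pt "0.2 1.1 -1.9 0.07 0 0" --pt "0.15 2.3 0.8 0.057 0 0" --pt "0.15 2.35 0.7 0.057 0 0" --pt "0.15 2.4 0.55 0.057 0 0" --pt "0.15 2.4 0.4 0.057 0 0" --pt "0.15 2.45 0.3 0.057 0 0" --pt "0.15 2.45 0.15 0.057 0 0" --pt "0.15 2.45 0 0.057 0 0"

```text
clock: 11.38
tcp_pos: [511.3, -215.4, 216.4]
tcp_rot: [-0.043, 0.999, -0.0, 0.0]
contact_force: [0.5, 0.5, 0.7]
width: -0.3
```

Request:
apply_moves --pt "0.5 2 0 0 0 0" --pt "1 5 0 0 0 0" --pt "1 5 0 0 0 0" --pt "0 0 0 0 0 0" --jaw 0.3

```text
clock: 11.88
tcp_pos: [475.0, -95.2, 216.2]
tcp_rot: [-0.047, 0.999, 0.002, -0.001]
contact_force: [0.5, -0.7, -1.0]
width: 59.9
```

```bash
python3 - <<'E'
from h import *
s=r.read_camera("side")[:,:,::-1];a=r.read_camera("top")[:,:,::-1]
cv2.imwrite("pics/s1.png",s);cv2.imwrite("pics/t1.png",a)
save("",s,(210,200,150,120),5,"g5.png");save("",a,(280,180,70,80),7,"g6.png")
st=r.get_state();print(st['joints'].round(2),st['tcp_pos'],st['tcp_rot'],st['contact_force'],st['width'])
E
```

```text
[ 0.28  0.39 -0.16  1.9   0.08  0.86  1.73] [476.14407761 -99.98478004 216.20655483] [-4.30097983e-02  9.99074609e-01  2.70246663e-04  1.02440648e-04] [-0.13929862 -0.12761004  0.46118014] 59.978743221163846
```

View pics/g5.png

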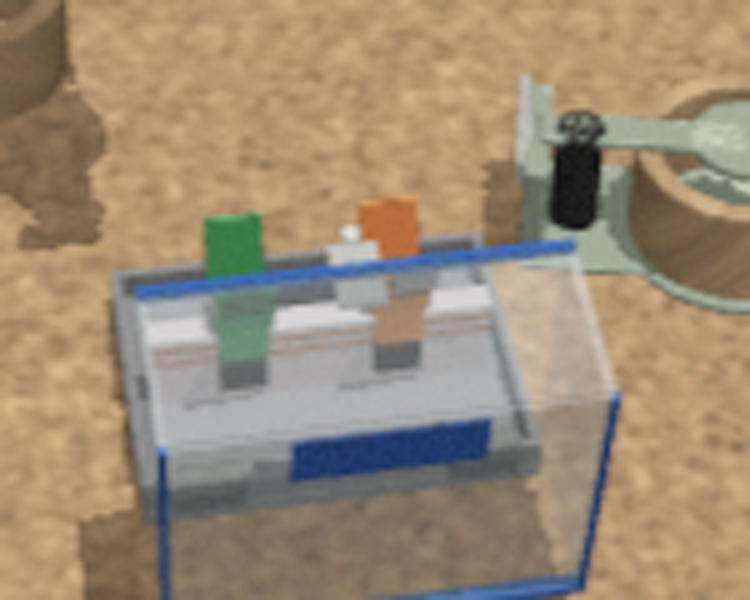

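View pics/g6.png

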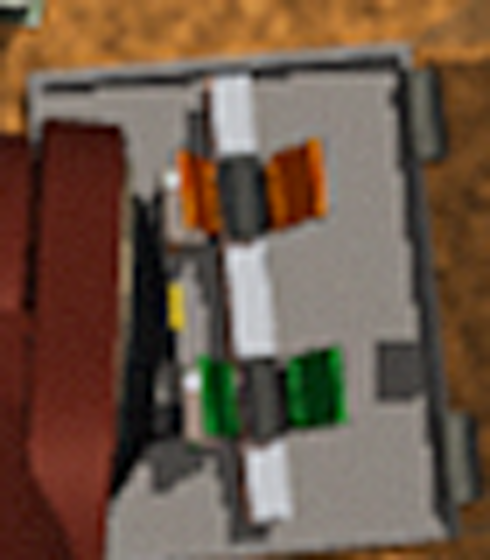

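The cover stands open on its stop. The green logger is in clear view: barrel at crop (264,398), handle tops at (202,398) and (345,385).

```bash
python3 - <<'E'
from h import *
np.set_printoptions(precision=1,suppress=True)
T=lambda u,z:crop("top",u,(280,180),7,z);S=lambda u,z:crop("side",u,(210,200),5,z)
a,b=T((202,398),88),T((345,386),88);print("handles",a,b,(a+b)/2)
print("barrel",T((264,398),55),"rail ends",T((231,75),44),T((272,520),44))
print("amber",T((244,197),55))
print("side: green pod-side handle top", S((206,216),88),S((262,214),88))
for z in(50,75,88): print(z,proj("top",(498.8,-211.3,z)))
E
```

```text
handles [ 494.6 -190.1   88. ] [ 498.3 -233.2   88. ] [ 496.4 -211.7   88. ]
barrel [ 497.  -211.9   55. ] rail ends [ 599.6 -203.3   44. ] [ 459.9 -215.1   44. ]
amber [ 559.5 -206.2   55. ]
side: green pod-side handle top [ 485.8 -193.8   88. ] [ 508.1 -194.1   88. ]
50 [316.8 235.8]
75 [317.9 234.9]
88 [318.5 234.4]
```

```bash
python3 - <<'E'
from h import *
p,R=cur()
p,R=rows(p,R,[((497.5,-212.2,150),down(YAW),4),((497.5,-212.2,57),down(YAW),6)])
E
```

```text
[[-0.29,-2.84,1.65,0,0,0.001],[-0.29,-2.84,1.65,0,0,0.001],[-0.3,-2.84,1.66,0,0,0.001],[-0.3,-2.85,1.65,0,0,0.001],[0,-0,1.55,0,0,-0],[0,-0,1.55,0,0,-0],[0,-0,1.55,0,0,-0],[0,-0,1.55,0,0,-0],[0,-0,1.55,0,0,-0],[0,-0,1.55,0,0,-0]]
10 end [ 497.5 -212.2   57. ]
```

Request:
apply_moves --pt "-0.3 -2.8 1.65 0 0 0" --pt "-0.3 -2.8 1.65 0 0 0" --pt "-0.3 -2.8 1.65 0 0 0" --pt "-0.3 -2.8 1.65 0 0 0" --pt "0 0 0.5 0 0 0" --pt "0 0 0 0 0 0" --pt "0 0 0 0 0 0"

```text
clock: 12.85
tcp_pos: [498.1, -209.1, 145.4]
tcp_rot: [-0.044, 0.999, 0.001, 0.0]
contact_force: [-0.2, 0.6, 0.3]
width: 59.6
```

```bash
python3 - <<'E'
from h import *
s=r.read_camera("side")[:,:,::-1];a=r.read_camera("top")[:,:,::-1]
save("",s,(210,170,150,120),5,"i5.png")
for k in range(3):
  st=r.get_state();print(st['tcp_pos'],st['width']); r.read_camera("side")
E
```

```text
[ 498.15677209 -209.1269083   145.51492141] 59.61995367998448
[ 498.10369379 -209.21818297  145.47850553] 59.88807517317112
[ 498.04245042 -209.3256515   145.37990445] 59.70842444014185
```

View pics/i5.png

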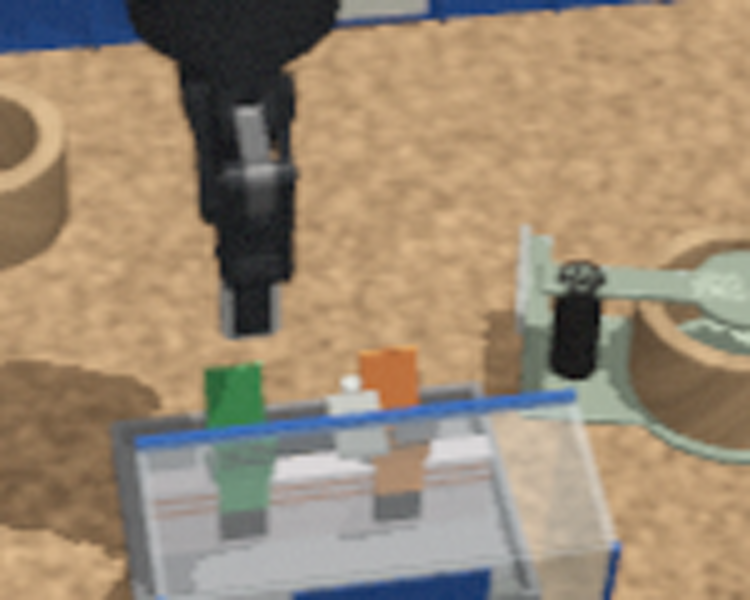

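Request:
apply_moves --pt "0.05 -0.3 1.5 0 0 0" --pt "0 0 1.5 0 0 0" --pt "0 0 1.5 0 0 0" --pt "0 0 1.5 0 0 0" --pt "0 0 1.5 0 0 0" --pt "0 0 1.3 0 0 0" --pt "0 0 0 0 0 0" --pt "0 0 0 0 0 0"

```text
clock: 14.1
tcp_pos: [497.8, -213.0, 57.1]
tcp_rot: [-0.043, 0.999, 0.0, 0.0]
contact_force: [0.7, -0.4, -0.0]
width: 59.7
```

```bash
python3 - <<'E'
from h import *
s=r.read_camera("side")[:,:,::-1];a=r.read_camera("top")[:,:,::-1]
save("",s,(220,190,100,90),6,"j5.png")
st=r.get_state();print(st['tcp_pos'],st['width'],st['contact_force'])
E
```

```text
[ 497.96528947 -213.05856832   57.40721911] 59.55564959921929 [-0.81413085 -0.54278858  0.25008422]
```

View pics/j5.png

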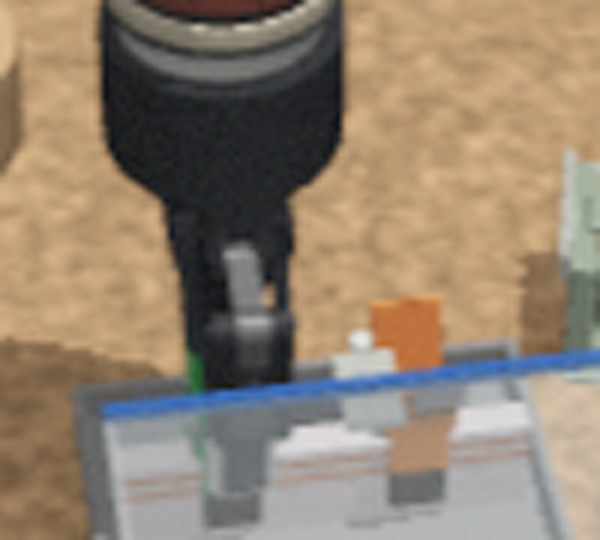

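Request:
apply_moves --pt "0 0.05 0 0 0 0" --pt "0 0 0 0 0 0" --pt "0 0 0 0 0 0" --pt "0 0 0 0 0 0" --pt "0 0 0 0 0 0" --pt "0 0 0 0 0 0" --jaw 1 --grip_force 35

```text
clock: 14.95
tcp_pos: [499.9, -212.6, 60.5]
tcp_rot: [-0.043, 0.999, -0.001, 0.003]
contact_force: [-2.8, 1.9, 18.8]
width: 21.1
```

Fully squeezed (21–22 mm). Now I'll lift straight up.

Request:
apply_moves --pt "0 0 -0.4 0 0 0" --pt "0 0 -0.6 0 0 0" --pt "0 0 -0.8 0 0 0" --pt "0 0 -1 0 0 0" --pt "0 0 -1.5 0 0 0" --pt "0 0 -2 0 0 0" --pt "0 0 -2 0 0 0" --pt "0 0 -2 0 0 0" --pt "0 0 -2 0 0 0" --pt "0 0 0 0 0 0"

```text
clock: 16.2
tcp_pos: [498.6, -212.9, 181.9]
tcp_rot: [-0.043, 0.999, -0.0, 0.002]
contact_force: [0.2, 0.2, -1.1]
width: 21.1
```

```bash
python3 - <<'E'
from h import *
s=r.read_camera("side")[:,:,::-1];a=r.read_camera("top")[:,:,::-1]
save("",s,(210,140,110,160),5,"k5.png");save("",a,(270,170,90,90),6,"k6.png")
st=r.get_state();print(st['tcp_pos'],st['width'],st['contact_force'])
E
```

```text
[ 497.09065215 -212.40895142  179.76668264] 21.16825867955504 [-0.12980777 -0.10345201 -1.2267319 ]
```

View pics/k5.png

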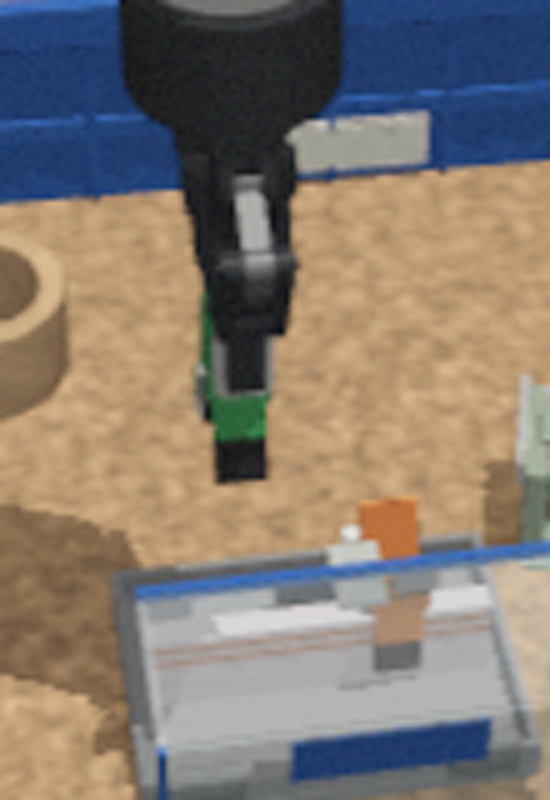

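View pics/k6.png

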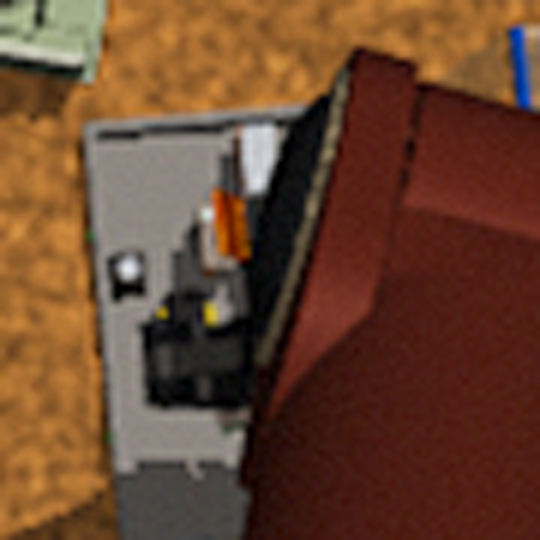

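```bash
python3 - <<'E'
from h import *
p=np.array([497.1,-212.4,179.8])
for dy in(-12,-16,-20):
  for pz in (170,175,180): print(dy,pz-40,(proj("side",(496.5,p[1]+dy,pz-40))-[209.6,139.6])*5+0, (proj("side",(496.5,p[1]+dy,pz))-[209.6,139.6])*5)
E
```

```text
-12 130 [235.25527922 489.88288897] [233.99759039 410.66921367]
-12 135 [235.10151812 480.19847294] [233.83582946 400.48094001]
-12 140 [234.9467899  470.45314455] [233.67302484 390.22693104]
-16 130 [235.76094976 497.08638848] [234.51242022 417.81568719]
-16 135 [235.6083187  487.39565115] [234.35182348 407.61919895]
-16 140 [235.45472474 477.64377879] [234.19018736 397.35671986]
-20 130 [236.26964538 504.33298134] [235.03040937 425.00601593]
-20 135 [236.11816066 494.63602068] [234.8709942  414.80140442]
-20 140 [235.96571741 484.8777016 ] [234.71054412 404.53054553]
```

```bash
python3 - <<'E'
from h import *
p,R=cur();print(p)
p,R=rows(p,R,[((510,-180,212),down(YAW),2),((560,100,212),down(.071),6),((560,145,200),down(.071),3)])
E
```

```text
[ 497.09065215 -212.40895142  179.76668264]
[[-0.78,1.56,-1.61,0.001,-0,0.002],[-0.78,1.56,-1.61,0.001,-0,0.002],[-1.21,4.58,-0.01,-0,-0,0.002],[-1.21,4.59,-0,-0,-0,0.002],[-1.2,4.59,-0.01,-0,-0,0.002],[-1.18,4.59,-0,-0,-0,0.002],[-1.18,4.59,-0.01,-0,-0,0.002],[-1.17,4.59,-0,-0,-0,0.002],[-0.1,1.5,0.4,-0,-0,-0],[-0.11,1.5,0.4,-0,-0,-0],[-0.1,1.49,0.39,-0,-0,-0]]
11 end [560. 145. 200.]
```

Request:
apply_moves --pt "-0.8 1.5 -1.6 0 0 0.002" --pt "-0.8 1.6 -1.6 0 0 0.002" --pt "-1.2 4.6 0 0 0 0.002" --pt "-1.2 4.6 0 0 0 0.002" --pt "-1.2 4.6 0 0 0 0.002" --pt "-1.2 4.6 0 0 0 0.002" --pt "-1.2 4.6 0 0 0 0" --pt "-1.15 4.6 0 0 0 0" --pt "-0.1 1.5 0.4 0 0 0" --pt "-0.1 1.5 0.4 0 0 0" --pt "-0.1 1.5 0.4 0 0 0" --pt "0 0 0 0 0 0"

```text
clock: 17.8
tcp_pos: [559.7, 146.3, 199.6]
tcp_rot: [-0.038, 0.999, 0.001, -0.001]
contact_force: [-0.0, -0.4, -0.0]
width: 21.3
```

Request:
apply_moves --pt "0 0 0 0 0 0" --pt "0 0 0 0 0 0" --pt "0 0 0 0 0 0"

```text
clock: 18.18
tcp_pos: [560.5, 144.8, 200.4]
tcp_rot: [-0.037, 0.999, 0.0, 0.0]
contact_force: [-0.1, 0.3, -1.5]
width: 20.6
```

```bash
python3 - <<'E'
from h import *
np.set_printoptions(precision=1,suppress=True)
st=r.get_state();print(st['tcp_pos'],st['tcp_rot'].round(3),st['width'],st['contact_force'])
s=r.read_camera("side")[:,:,::-1];a=r.read_camera("top")[:,:,::-1]
save("",s,(210,40,130,140),5,"l5.png");save("",a,(90,150,100,100),6,"l6.png")
p=st['tcp_pos']
print(proj("side",p),(proj("side",p)-[209.6,39.6])*5,(proj("top",p)-[89.6,149.6])*6)
for d in((0,0,-10),(0,-19,-43),(0,17,-36)): print(d,(proj("side",p+d)-[209.6,39.6])*5,(proj("top",p+d)-[89.6,149.6])*6)
c=np.array([560.6,145.3,120]);print("rim",(proj("side",c)-[209.6,39.6])*5,(proj("top",c)-[89.6,149.6])*6)
E
```

```text
[560.5 144.8 200.4] [-0.  1.  0.  0.] 20.580748345625445 [-0.1  0.3 -1.5]
[276.1 107.1] [332.4 337.4] [281.6 284.5]
(0, 0, -10) [332.1 356.3] [289.  289.1]
(0, -19, -43) [334.3 437.9] [370.5 303.6]
(0, 17, -36) [328.8 386.2] [255.6 300.3]
rim [330.6 483. ] [336.3 318.3]
```

View pics/l5.png

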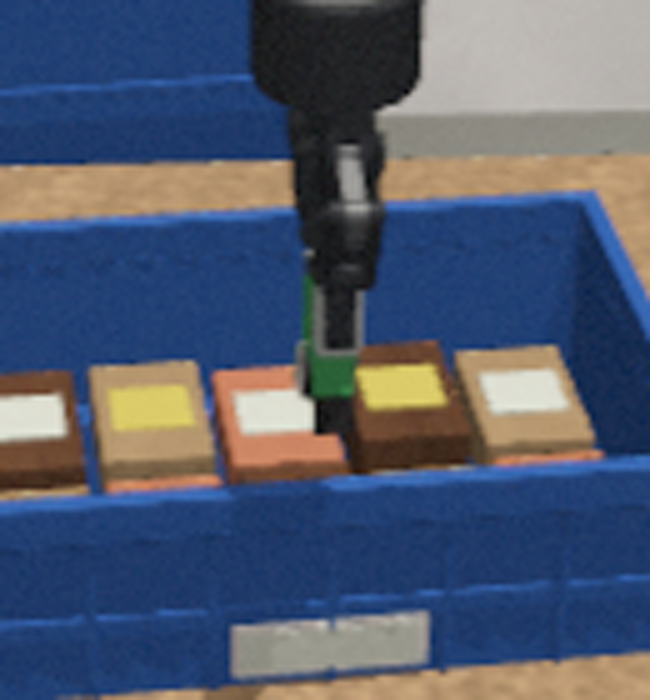

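View pics/l6.png

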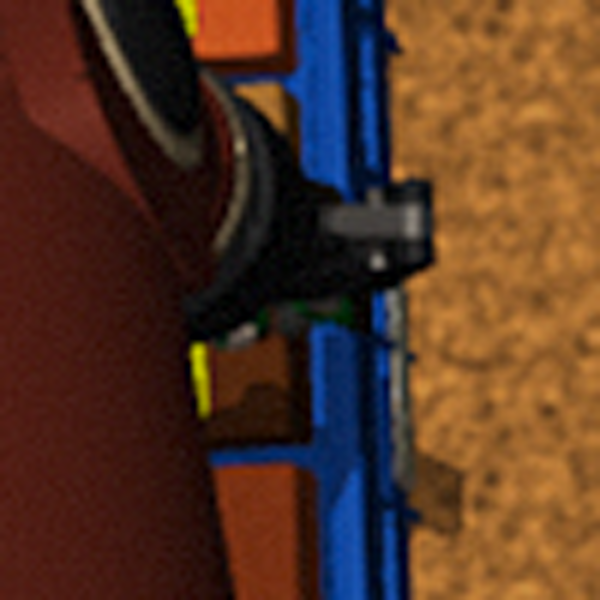

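Request:
apply_moves --pt "0 0.05 1.5 0 0 0" --pt "0 0 1.2 0 0 0" --pt "0 0 1 0 0 0" --pt "0 0 0.8 0 0 0" --pt "0 0 0.6 0 0 0" --pt "0 0 0.4 0 0 0" --pt "0 0 0 0 0 0" --pt "0 0 0 0 0 0"

```text
clock: 19.27
tcp_pos: [560.5, 146.2, 145.5]
tcp_rot: [-0.037, 0.999, 0.001, 0.0]
contact_force: [-0.4, -0.2, -1.2]
width: 21.3
```

```bash
python3 - <<'E'
from h import *
np.set_printoptions(precision=1,suppress=True)
st=r.get_state();print(st['tcp_pos'],st['width'],st['contact_force'])
s=r.read_camera("side")[:,:,::-1];a=r.read_camera("top")[:,:,::-1]
save("",s,(230,70,90,90),6.5,"n5.png");save("",a,(110,170,60,70),8,"n6.png")
E
```

```text
[560.5 146.2 145.5] 21.27790543526066 [-0.4 -0.2 -1.2]
```

View pics/n5.png

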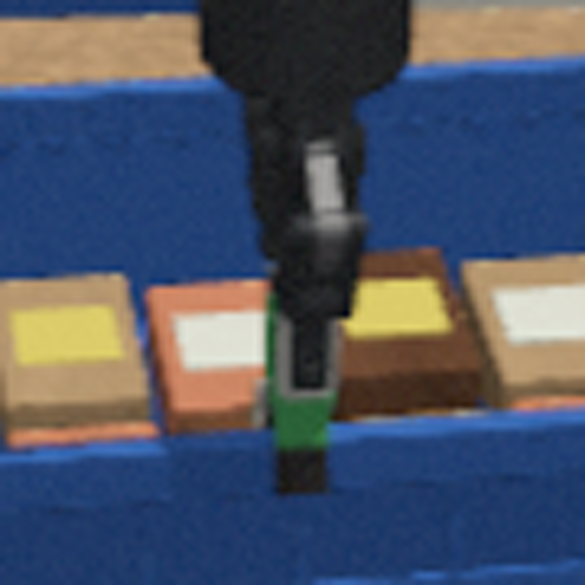

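View pics/n6.png

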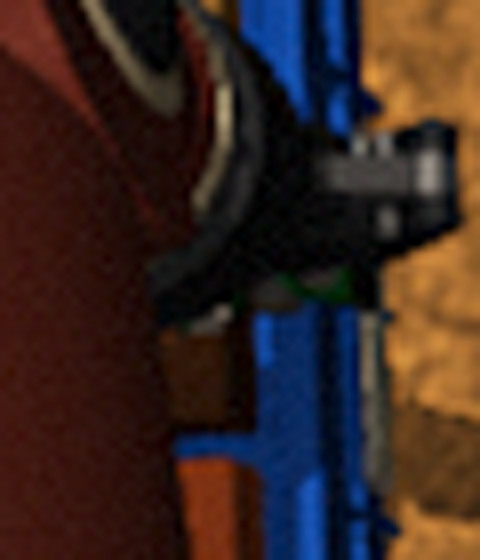

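The outer jaw hangs in front of the rim (crop 300,470) and the pod is inside. No contact yet, so I'll lower until the barrel rests.

Request:
apply_moves --pt "0 -0.05 0.3 0 0 0" --pt "0 0 0.3 0 0 0" --pt "0 0 0.2 0 0 0" --pt "0 0 0.1 0 0 0" --pt "0 0 0 0 0 0"

```text
clock: 20.0
tcp_pos: [560.2, 145.5, 136.7]
tcp_rot: [-0.037, 0.999, 0.0, -0.0]
contact_force: [-1.9, -0.2, 4.9]
width: 21.0
```

Request:
apply_moves --pt "0 0 0.1 0 0 0" --pt "0 0 0.1 0 0 0" --pt "0 0 0 0 0 0"

```text
clock: 20.38
tcp_pos: [560.2, 145.6, 136.5]
tcp_rot: [-0.037, 0.999, 0.0, 0.0]
contact_force: [-4.9, -1.8, 13.5]
width: 20.8
```

Firmly seated: 13 N and no further travel. Releasing.

Request:
apply_moves --pt "0 0 0 0 0 0" --pt "0 0 0 0 0 0" --pt "0 0 0 0 0 0" --pt "0 0 0 0 0 0" --pt "0 0 0 0 0 0" --jaw 0.25

```text
clock: 21.0
tcp_pos: [560.3, 145.6, 134.0]
tcp_rot: [-0.037, 0.999, 0.0, -0.0]
contact_force: [-0.2, -0.3, -0.0]
width: 63.9
```

```bash
python3 - <<'E'
from h import *
np.set_printoptions(precision=1,suppress=True)
st=r.get_state();print(st['tcp_pos'],st['width'],st['contact_force'])
s=r.read_camera("side")[:,:,::-1]
save("",s,(230,70,90,90),6.5,"o5.png")
E
```

```text
[560.3 145.6 134. ] 63.943903374341566 [-0.2 -0.3 -0. ]
```

View pics/o5.png

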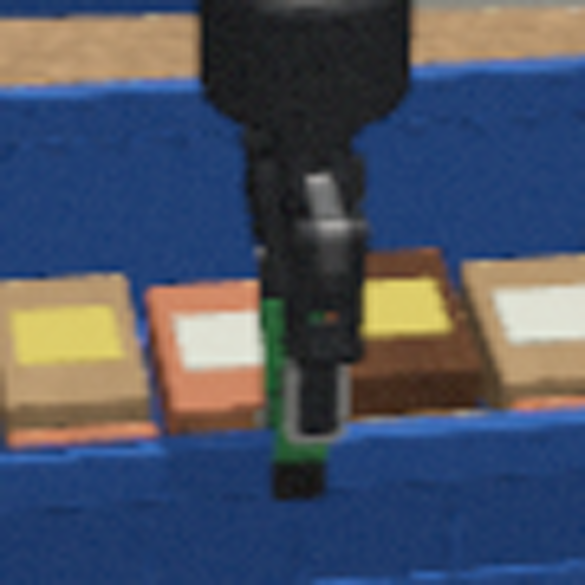

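Released with no residual force. Now straight up and away.

Request:
apply_moves --pt "0 0 -0.8 0 0 0" --pt "0 0 -1.2 0 0 0" --pt "0 0 -2 0 0 0" --pt "0 0 -3 0 0 0" --pt "0 0 -3 0 0 0" --pt "0 0 -3 0 0 0" --pt "4 1 0 0 0 0" --pt "4 2 0 0 0 0" --pt "4 2 0 0 0 0" --pt "0 3 0 0 0 0" --pt "0 0 0 0 0 0" --pt "0 0 0 0 0 0"

```text
clock: 22.55
tcp_pos: [435.2, 215.6, 264.8]
tcp_rot: [-0.037, 0.999, 0.0, 0.0]
contact_force: [0.8, 0.0, -0.8]
width: 64.3
```

```bash
python3 - <<'E'
from h import *
np.set_printoptions(precision=1,suppress=True)
st=r.get_state();print(st['tcp_pos'],st['width'],st['contact_force'])
s=r.read_camera("side")[:,:,::-1];a=r.read_camera("top")[:,:,::-1]
cv2.imwrite("pics/p0.png",s);cv2.imwrite("pics/p1.png",a)
save("",s,(220,90,100,80),7,"p5.png");save("",a,(110,170,70,80),7,"p6.png")
print((proj("side",(560.6,145.3,126))-[219.6,89.6])*7,(proj("top",(560.6,145.3,126))-[109.6,169.6])*7)
E
```

```text
[435.2 215.6 264.8] 64.30149051806218 [ 0.8  0.  -0.8]
[393.1 311.5] [247.8 228.6]
```

View pics/p5.png

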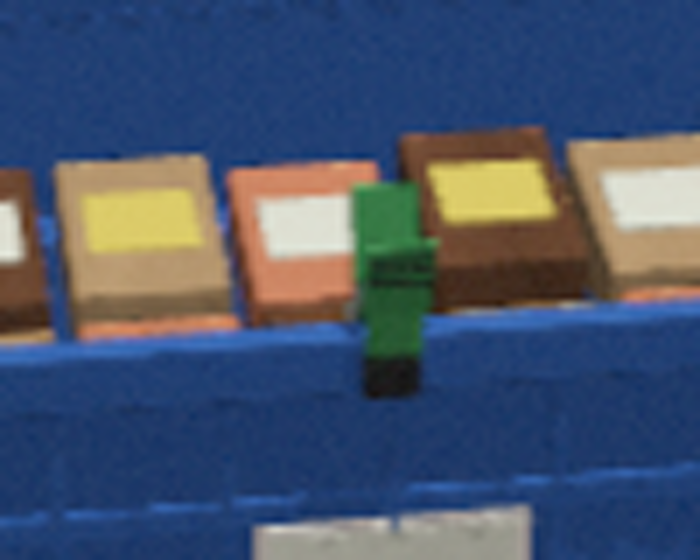

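View pics/p6.png

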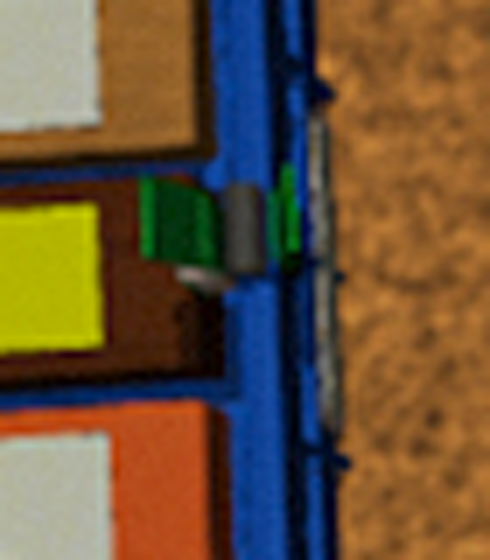

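View pics/p0.png

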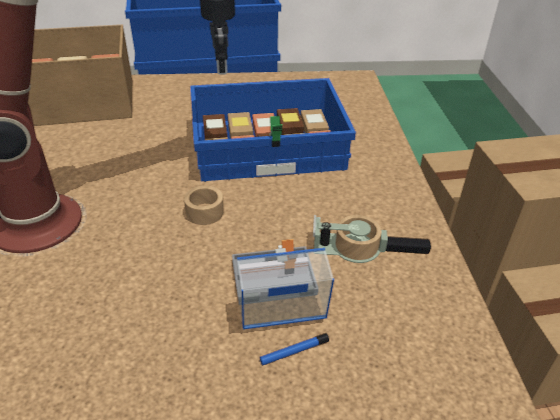

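View pics/p1.png

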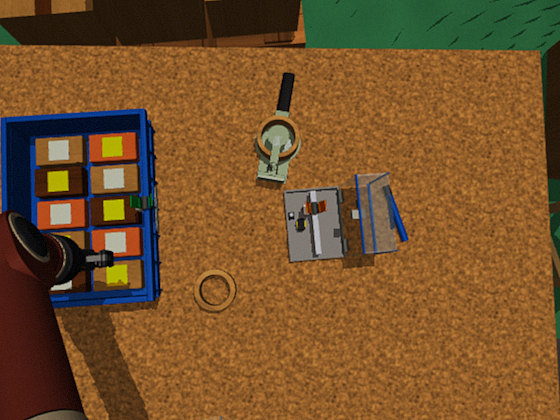

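The barrel sits on the rim at crop (244,229); the predicted spot was (248,229). The clip is closed with the pod inside, the cover stands open, and the amber logger and the other items haven't moved. Handing in.

```bash
python3 -c "
from rig import r
print(r.hand_in(), r.get_state()['clock'])"
```

```text
the job is handed in; nothing more can be done
the job is handed in; nothing more can be done
```

The green logger is on the tote rim and the dock cover stands fully open. I handed the job in shortly after the 22.6 s mark, well inside the 51 s limit.

- **Cover:** I pressed the blue pad with about 10 N until the latch released. The fingers then followed the pad up at about 0.4 rad/s. Every force reading on the way up showed contact, until the cover reached its stop and the force dropped to zero. The pictures afterwards show it still standing open.
- **Logger:** I squeezed the green clip fully (about 21 mm between the pads), lifted it off the rail and lowered it onto the middle of the rim. It stopped firmly at the expected height under 13 N, and I released it there.
- **Last checks:**
  - The barrel is less than a pixel from where a fully seated one should appear.
  - The clip has closed on the rim with the white pod inside.
  - The amber logger, tape gun, tape roll and marker look unmoved.
  - The robot was clear of everything.
- **Disagreement:** the two cameras differed by about 2 to 4 mm on some dock points. The grip and placement were within their tolerances anyway. No checks failed.

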